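Fill and reset the scrap tip bucket at the paint prep bench

ROBOT

A 6-joint arm with a two-finger parallel gripper is mounted at the origin on the work surface. World frame = base frame: x ahead of the robot, y to its left, z up, the work surface at z = 0. Lengths are in m, angles in rad, forces in N, time in s.
With the tool pointing down it reaches from about 0.35 to 0.775 m from the base axis. Payload 7.3 kg.
Tool frame: the origin (TCP) lies on the centre line of the jaws, within the pads' length; the fingertips stand tip_reach ahead of it and the grasp point (between the pads) lies 6 mm ahead of it (tip_reach is the distance from the TCP to the fingertips, in m); x points along the fingers, y is the direction in which the jaws open and shut, and the axes are right-handed (so a half turn about x gives the same grasp; the last joint's range is limited). The gripper opens to 92 mm and grips with 3 to 60 N. Pads are 19 mm wide; open, the fingers measure 130 mm over their backs; the gripper's body (75 mm by 190 mm) begins 47 mm behind the grasp point.
Start: joints at [-1.396, 0.342, 1.524, -0, 1.275, -0.146], TCP at [0.166, -0.498, 0.252] pointing down, gripper open.
Joint ranges: [-2.53, 2.53], [-0.77, 2.02], [0.04, 2.7], [-1, 4.14], [0.28, 2.66], [-3.11, 3.11]. Speed limits (rad/s): [2.57, 2.57, 3.14, 3.14, 3.14, 3.14].

INTERFACE

Orientations are given as [roll, pitch, yaw] about the fixed x, y, z axes, in that order (R = Rz(yaw) Ry(pitch) Rx(roll)).
In Python, from cell import observe, read_camera, get_calibration, hand_in, tip_reach gives the robot as it stands. The module is installed in compiled form; this text tells all that it offers.
- The arm moves only by the shell command python3 -m crank 'ROWS' [FORCE]. ROWS is JSON, a list of rows, each an object of numbers: "fingers": the opening, from -1 (shut) to 1 (fully open); "tx", "ty", "tz": the shift along the tool's x, y, z in units of 40 mm (1.0 is 40 mm); "roll": the turn about the tool's x in units of 10 degrees (1.0 is 10 degrees). In form: [{"fingers": .., "tx": .., "ty": .., "tz": .., "roll": ..}, ...]. A call has exactly 8 rows; each row is the pose to reach, as a shift and turn from the pose commanded when the call began, along the tool's axes at that moment; what a row does not reach only later rows make up. A row lasts 1/8 s, in which the tool goes at most 62.5 mm and 10.7 degrees, less where a joint would pass 70% of its speed; a pose out of reach is approached as far as the arm can. A call with a gripper value outside its range is refused whole. The fingers move at their own pace and stop on an object; FORCE is the grip in N (left out, the last holds). Time passes only in rows, so rows that repeat a pose let the fingers close, or fill a call up. It gives the time, the measured TCP pose, the force and the opening at its end, in the units of the state.
- observe(): the state, without advancing time (a new reading comes with each control period).
- read_camera(name): name is "scene" or "side" or "wrist"; returns (picture, depth): 480x640x3 uint8, red, green, blue; 480x640 float32, m along the optical axis (not along the pixel's ray), 0 where there is no reading.
- get_calibration(name): a dict with "vertical_fov" (degrees; the focal length in pixels is half the picture's height over the tangent of half this angle, whatever the lens; pixels are square), "cx", "cy" (the principal point, pixels), "dist_coeffs" ([k1, k2, p1, p2, k3] as OpenCV has them; the pictures are not rectified), "pose" (4x4, takes a point from camera to world coordinates); the wrist camera has in their place "T_tool_cam" (4x4, takes a point from camera to tool coordinates, whose origin is the TCP and whose axes are the tool frame's). Camera axes: x right, y down, z forward; pixel columns grow to the right and rows downward; lengths in m; the calibration is good to about 2 mm. A picture is of the moment at which its call begins: read the wrist's pose just before it. get_calibration takes no time and is no camera call.
- hand_in(): hands the job in, once; it reports no verdict.
The state is a dict: "time": time; "qpos": joint angles; "qvel": joint speeds; "joint_efforts": joint torques, N m; "tool_pos": TCP position; "tool_rot": TCP orientation; "contact_force": force on the tool from outside, world axes, zero at the start; "torque": the same for the moment, N m; "opening": finger opening in m.
Only numpy, scipy, OpenCV 4.12 (cv2) and the standard library are available. Lean on these libraries where they do the work, as an engineer would, in place of code of your own. Each camera call takes 0.05 s, during which the arm holds its last target. There are 200 camera calls.

TASK

The little counterweighted tip bucket already holds one old steel bumper bush, and one more will trip it. Put the loose bush of the same size (the tall one, not the short one) into the bucket beside it, so that the bucket tips over and both bushes end up in the catch tray below. Then bring the empty bucket back upright, fully home on its rest (its crossbar is there for that), and leave the other things on the bench where they are.

Things in the scene. Friction and masses are not known exactly. Their poses are not given: they have to be found in the camera images.
- bucket (a joint): hinge angle (rad) of the sheet-metal tip bucket: 0 upright, home on its rest; 1.66 fully tipped (stays there). Axis level, along x of tray, 180 mm above the bench. One bush leaves it upright, two tip it in about 1 s. When empty, turn it back below 0.9 rad (bar pushed level about 90 mm towards -y of the tray, 2 N) and its counterweight drops it home.
- bucket_floor (a point): middle of the bucket's flat inner floor; turns with it. Upright: z up, y the way it pours, x along the hinge; 180 mm above the bench, hinge 65 mm towards -y. Inside 130 mm (x) by 52 mm (y), walls 42 mm high, 3 mm thick; a lip slopes up 35 degrees from 27 mm in front. Free half: +x side, centre about 29 mm from this point.
- reset_bar (a point): middle of the bucket's steel reset bar: 12 mm thick, 100 mm long along the hinge, at the arm's end behind the dark counterweight roller (34 mm thick, 80 mm long). Upright: 118 mm behind the hinge (-y), 206 mm above the bench. Tipped: 36 mm in front of the hinge (+y), 295 mm above the bench, free all round from above. Turns with the bucket.
- tray (a point): middle of the catch tray's floor under the bucket, 8 mm above the bench, fixed; x along the hinge, y the way the bucket pours, z up. Inside 166 mm (x) by 288 mm (y); side walls 60 mm, far wall 80 mm, near-end wall 30 mm high. The hinge is 115 mm towards -y of this point, between two cheeks 200 mm high at x = +-86 mm.
- bush: the loose tall flanged dark steel bush standing on the bench: 28 mm thick, 50 mm tall, with a flange 36 mm across and 6 mm thick at its foot, about 220 g. Origin at the centre of its foot, z up along it.
- bush_in_bucket: an identical bush that stands in the bucket at the start, in the half on the -x side of bucket_floor. Origin at the centre of its foot, z along it.
- short_bush: bystander: a flanged dark steel bush of the same thickness but only 22 mm tall. Origin at the centre of its foot.
- tape_roll: bystander: a roll of blue masking tape, 80 mm across, 25 mm high, lying flat. Origin at the centre of its underside.
- polish_bottle: bystander: a grey polish bottle with a black cap, 52 mm thick, 125 mm tall. Origin at the centre of its foot.
- sanding_block: bystander: a cork sanding block 70 x 120 x 32 mm. Origin at the centre of its underside.

How it is judged:
On the way, in this order (a step that is already met when the one before it is completed fails the run):
1. the tall bush is in the bucket, with the bucket not yet tipped over (value of joint bucket below 0.8 rad and x of bush in the frame of bucket_floor between -0.068 and 0.068 m and y of bush in the frame of bucket_floor between -0.03 and 0.06 m and z of bush in the frame of bucket_floor between -0.005 and 0.035 m), for 0.05 s.
2. the bucket has tipped over and both bushes are in the catch tray (value of joint bucket above 1.3 rad and x of bush in the frame of tray between -0.085 and 0.085 m and y of bush in the frame of tray between -0.147 and 0.147 m and z of bush in the frame of tray between -0.005 and 0.06 m and x of bush_in_bucket in the frame of tray between -0.085 and 0.085 m and y of bush_in_bucket in the frame of tray between -0.147 and 0.147 m and z of bush_in_bucket in the frame of tray between -0.005 and 0.06 m), for 0.1 s.
At the end, for the whole second after the job is handed in: The bucket is back upright and still (within 0.08 rad of home), and both tall bushes lie at rest in the catch tray under it, within its walls (value of joint bucket below 0.08 rad and velocity of joint bucket below 0.05 rad/s and x of bush in the frame of tray between -0.085 and 0.085 m and y of bush in the frame of tray between -0.147 and 0.147 m and z of bush in the frame of tray between -0.005 and 0.06 m and x of bush_in_bucket in the frame of tray between -0.085 and 0.085 m and y of bush_in_bucket in the frame of tray between -0.147 and 0.147 m and z of bush_in_bucket in the frame of tray between -0.005 and 0.06 m and linear speed of each of bush, bush_in_bucket below 0.05 m/s); the robot touches nothing.
It fails at once if a bystander (short bush, tape roll, polish bottle or sanding block) is moved by more than 30 mm (distance of any of short_bush, tape_roll, polish_bottle, sanding_block from where it was at the start of the episode above 0.03 m).
It also fails if it takes over 45 s, if anything falls off the work surface, if the arm or the gripper's body presses on something with over 40 N, if the wrist force passes 120 N, or if a joint passes its speed limit or range.

## Working session

There is one attempt and no reset: what is moved stays moved. The work goes in short steps, Python scripts to look and compute and a shell command to move; the robot and the scene stay as the last step left them, time stands still between calls to the robot, and variables do not carry over. Pictures are saved under pics/ and viewed, about 8 in all and at most 12, crops included, and the job is handed in when it is done.

```bash
mkdir -p pics
cat > h.py <<'E'
import numpy as np, cv2
from scipy.spatial.transform import Rotation as Ro
from cell import *
def T_tool(s):
    T=np.eye(4);T[:3,:3]=Ro.from_euler('xyz',s['tool_rot']).as_matrix();T[:3,3]=s['tool_pos'];return T
def grab(n):
    s=observe();p,d=read_camera(n);c=get_calibration(n)
    M=c['pose'] if 'pose' in c else T_tool(s)@np.array(c['T_tool_cam'])
    f=240/np.tan(np.radians(c['vertical_fov'])/2)
    K=np.array([[f,0,c['cx']],[0,f,c['cy']],[0,0,1]])
    cv2.imwrite(f'pics/{n}.png',p[:,:,::-1]); np.savez(f'pics/{n}.npz',p=p,d=d,M=M,K=K,D=np.array(c['dist_coeffs']))
def cloud(n):
    z=np.load(f'pics/{n}.npz');v,u=np.mgrid[:480,:640]
    uv=np.stack([u.ravel(),v.ravel()],1).astype(np.float64)
    q=cv2.undistortPoints(uv[:,None],z['K'],z['D'])[:,0]
    d=z['d'].ravel()[:,None];P=np.hstack([q*d,d])@z['M'][:3,:3].T+z['M'][:3,3]
    P[d[:,0]==0]=np.nan
    return P.reshape(480,640,3)
def proj(n,P):
    z=np.load(f'pics/{n}.npz');Mi=np.linalg.inv(z['M'])
    return cv2.projectPoints(np.array(P,float).reshape(-1,1,3),cv2.Rodrigues(Mi[:3,:3])[0],Mi[:3,3],z['K'],z['D'])[0][:,0]
def to_tool(P,s=None):  # shift in row units to bring TCP to P (world)
    s=s or observe();T=T_tool(s);return (T[:3,:3].T@(np.array(P)-T[:3,3]))/0.04
E
python3 - <<'E'
from h import *
for n in('scene','side'): grab(n)
s=observe();print(s,tip_reach() if callable(tip_reach) else tip_reach);print(T_tool(s).round(3))
a=np.hstack([cv2.imread('pics/scene.png')])
E
```

```text
{'time': 0.1, 'qpos': array([-1.39596981e+00,  3.42672385e-01,  1.52488631e+00,  1.75139307e-05,
        1.27538590e+00, -1.46013889e-01]), 'qvel': array([-0.00114094, -0.00097219, -0.0026688 , -0.00075741,  0.00130302,
        0.00035275]), 'joint_efforts': array([ 1.13395516e-03, -4.32004166e+01, -2.44694191e+01,  7.18227332e-02,
        5.26391761e-02, -4.82158441e-05]), 'tool_pos': array([ 0.16553091, -0.49789646,  0.25111667]), 'tool_rot': array([-1.72919796,  1.56944428,  1.73322998]), 'contact_force': array([0.40447424, 0.00455512, 0.15025877]), 'torque': array([0.03194038, 0.01778115, 0.02618227]), 'opening': 0.09174417575282745} 0.025
[[-0.     0.315 -0.949  0.166]
 [ 0.001 -0.949 -0.315 -0.498]
 [-1.    -0.001 -0.     0.251]
 [ 0.     0.     0.     1.   ]]
```

View pics/scene.png

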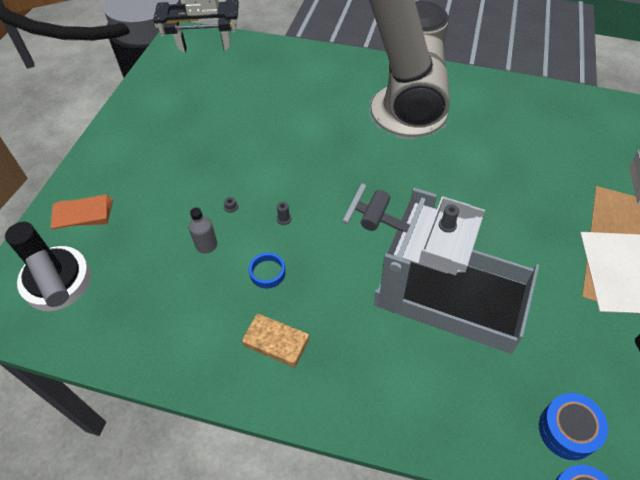

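View pics/side.png

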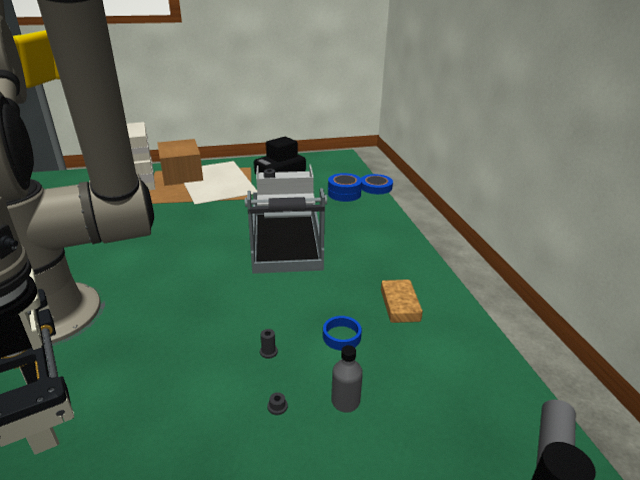

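The scene view shows the tall bush at about (283,212), the short one at (231,204) and the bottle at (203,232). The tape is at (267,270) and the block at (275,340). The bucket is upright with its bush at (450,215), the bar is at (355,203), and it pours towards image right (+y). Next I'll measure from depth.

Run:
```python
from h import *
C=cloud('scene');S=cloud('side')
def pt(n,C,u,v): print(n,(u,v),np.nanmedian(C[v-1:v+2,u-1:u+2].reshape(-1,3),0).round(4))
for u,v in [(283,206),(283,220),(231,200),(203,240),(196,211),(267,284),(275,335),(450,207),(348,217),(362,189),(356,203),(377,195),(372,225)]: pt('sc',C,u,v)
for u,v in [(268,333),(278,398),(348,350),(287,203)]: pt('si',S,u,v)
# bush clusters
for n,X,(u0,u1,v0,v1) in [('bush',C,(272,294,198,228)),('bush',S,(256,280,325,362)),('bib',C,(438,462,200,235)),('bar',C,(340,372,180,226))]:
    q=X[v0:v1,u0:u1].reshape(-1,3); 
    lo={'bush':.008,'bib':.2,'bar':.19}[n]
    q=q[q[:,2]>lo]
    top=q[q[:,2]>np.nanmax(q[:,2])-.006]
    print(n,len(q),q.min(0).round(4),q.max(0).round(4),'top',top.mean(0).round(4))
# cloud of apparatus
q=C[180:350,370:545].reshape(-1,3)
f=q[(q[:,2]>.17)&(q[:,2]<.25)]
print('walls',np.nanmin(f,0),np.nanmax(f,0))
# tray walls rim: far wall 88mm, side walls 68mm above bench
r=q[(abs(q[:,2]-.088)<.003)];print('far rim',len(r),cv2.minAreaRect(r[:,:2].astype(np.float32)))
r=q[(abs(q[:,2]-.068)<.003)];print('side rim',len(r),cv2.minAreaRect(r[:,:2].astype(np.float32)))
im=cv2.imread('pics/scene.png')[160:360,330:550];cv2.imwrite('pics/crop.png',cv2.resize(im,None,fx=3,fy=3,interpolation=cv2.INTER_CUBIC)[:600,:])
```

```text
sc (283, 206) [ 0.4551 -0.219   0.0498]
sc (283, 220) [ 0.4679 -0.2176  0.0137]
sc (231, 200) [ 0.4486 -0.3554  0.0224]
sc (203, 240) [ 0.5935 -0.3596  0.0536]
sc (196, 211) [ 0.5717 -0.3704  0.126 ]
sc (267, 284) [ 0.6456 -0.197   0.0161]
sc (275, 335) [ 0.763  -0.1389  0.031 ]
sc (450, 207) [0.5139 0.1462 0.2301]
sc (348, 217) [ 0.5704 -0.0381  0.2098]
sc (362, 189) [ 0.495  -0.028   0.2108]
sc (356, 203) [ 0.5317 -0.0316  0.2084]
sc (377, 195) [0.5127 0.0056 0.2222]
sc (372, 225) [0.5764 0.0104 0.2085]
si (268, 333) [ 0.4562 -0.2204  0.0512]
si (278, 398) [ 0.4532 -0.3583  0.0222]
si (348, 350) [ 0.5709 -0.3711  0.1248]
si (287, 203) [ 0.5352 -0.002   0.2174]
bush 227 [ 0.4389 -0.2375  0.0081] [ 0.4731 -0.2047  0.0559] top [ 0.4576 -0.222   0.0518]
bush 336 [ 0.4403 -0.2375  0.0082] [ 0.4684 -0.2075  0.0527] top [ 0.4542 -0.2222  0.0501]
bib 412 [0.4846 0.1237 0.2001] [0.5332 0.1694 0.2344] top [0.5185 0.1496 0.2302]
bar 560 [ 0.4796 -0.0477  0.1957] [0.582  0.0084 0.2268] top [5.625e-01 5.000e-04 2.227e-01]
walls [ 0.45491786 -0.00623533  0.17001304] [0.64427314 0.21191458 0.23438217]
far rim 38 ((0.6350389719009399, 0.06954717636108398), (0.04936708137392998, 0.005085249897092581), 85.89989471435547)
side rim 80 ((0.6317287087440491, 0.22859543561935425), (0.1516365259885788, 0.3326524794101715), 24.170656204223633)
```

View pics/crop.png

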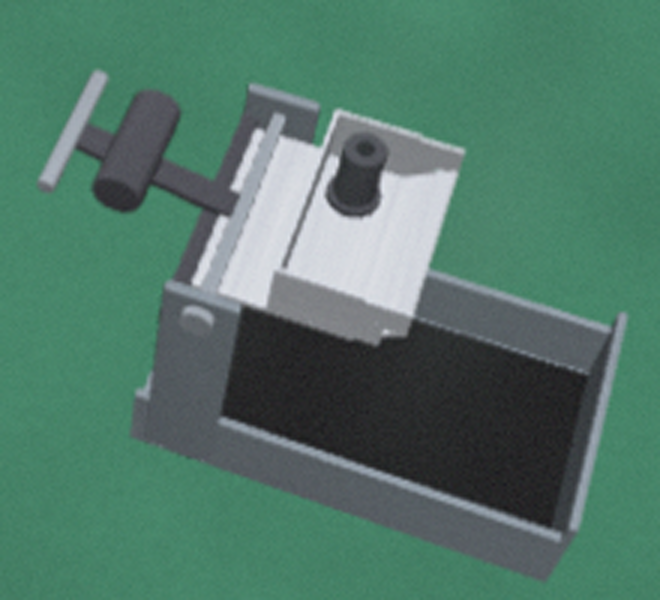

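```bash
cat >> h.py <<'E'
def t2w(p,P): 
    P=np.atleast_2d(P);R=Ro.from_euler('z',p[2]).as_matrix();return P@R.T+np.array([p[0],p[1],0])
E
python3 - <<'E'
from h import *
from scipy.optimize import least_squares
obs=[(100,74,-.05,-.233,.209),(46,184,.05,-.233,.209),(622,316,-.0845,.1455,.088),(577,527,.0845,.1455,.088),
(337,113,-.0665,-.0775,.222),(463,152,-.0665,-.022,.222),(285,270,.0665,-.0775,.222)]
o=np.array(obs);uv=o[:,:2]/3+[330,160]
r=lambda p:(proj('scene',t2w(p,o[:,2:]))-uv).ravel()
s=least_squares(r,[.53,.2,-.13],loss='soft_l1');p=s.x;print(p,np.degrees(p[2]));print(r(p).reshape(-1,2).round(1))
np.save('tray.npy',p)
C=cloud('scene')
q=C[180:350,335:545].reshape(-1,3);q=q[~np.isnan(q[:,0])]
R=Ro.from_euler('z',p[2]).as_matrix();L=(q-[p[0],p[1],0])@R
def rg(n,m): a=L[m];print(n,len(a),np.percentile(a,[1,50,99],axis=0).round(3).tolist())
rg('bar',(L[:,1]<-.215)&(L[:,2]>.19))
rg('cheek top',(abs(L[:,2]-.2)<.006)&(abs(L[:,0])>.075)&(L[:,1]<-.07))
rg('bucket wall top',(abs(L[:,2]-.22)<.005)&(L[:,1]>-.1))
rg('bib top',(L[:,2]>.226)&(L[:,1]>-.1))
rg('floor',(abs(L[:,2]-.18)<.006)&(L[:,1]>-.07)&(L[:,1]<-.03))
rg('tray floor',(abs(L[:,2]-.008)<.004)&(abs(L[:,0])<.09)&(L[:,1]<.15)&(L[:,1]>-.1))
rg('farwall',(abs(L[:,2]-.07)<.02)&(L[:,1]>.12))
print('floor',t2w(p,[0,-.05,.18]),'target',t2w(p,[.029,-.05,.18]),'bar',t2w(p,[0,-.233,.206]),'tipped bar',t2w(p,[0,-.115+.036,.295]))
E
```

```text
[ 0.56480179  0.19771844 -0.14119643] -8.089959282680445
[[  1.1   0.3]
 [  0.2   0.4]
 [  1.6   0.3]
 [ -0.3  -1. ]
 [  0.6   0.4]
 [-13.4  -4. ]
 [ -2.9   0.6]]
bar 347 [[-0.05, -0.242, 0.2], [0.002, -0.233, 0.21], [0.049, -0.216, 0.215]]
cheek top 234 [[-0.091, -0.142, 0.194], [0.082, -0.118, 0.199], [0.089, -0.093, 0.203]]
bucket wall top 459 [[-0.072, -0.081, 0.215], [-0.018, -0.053, 0.22], [0.066, 0.004, 0.225]]
bib top 145 [[-0.055, -0.068, 0.226], [-0.04, -0.054, 0.23], [-0.025, -0.042, 0.234]]
floor 715 [[-0.069, -0.07, 0.176], [-0.0, -0.047, 0.18], [0.065, -0.03, 0.186]]
tray floor 5418 [[-0.088, -0.097, 0.004], [-0.007, 0.037, 0.008], [0.086, 0.14, 0.012]]
farwall 527 [[-0.094, 0.121, 0.051], [0.006, 0.142, 0.075], [0.086, 0.148, 0.082]]
floor [[0.5577654  0.14821603 0.18      ]] target [[0.5864768  0.14413492 0.18      ]] bar [[ 0.53201223 -0.03296282  0.206     ]] tipped bar [[0.5536843  0.11950462 0.295     ]]
```

```bash
python3 -c "
from h import *
print(to_tool([.4555,-.2215,.18]))"
python3 -m crank '[{"fingers":1,"tx":0.2,"ty":-0.6,"tz":-1.2,"roll":0.4},{"fingers":1,"tx":0.4,"ty":-1.2,"tz":-2.4,"roll":0.8},{"fingers":1,"tx":0.7,"ty":-1.8,"tz":-3.7,"roll":1.2},{"fingers":1,"tx":1.0,"ty":-2.4,"tz":-5.0,"roll":1.6},{"fingers":1,"tx":1.3,"ty":-3.0,"tz":-6.4,"roll":2.0},{"fingers":1,"tx":1.6,"ty":-3.7,"tz":-7.8,"roll":2.4},{"fingers":1,"tx":1.78,"ty":-4.28,"tz":-9.06,"roll":2.65},{"fingers":1,"tx":1.78,"ty":-4.28,"tz":-9.06,"roll":2.65}]' 30
python3 - <<'E'
from h import *
grab('wrist');s=observe();print(s['time'],s['tool_pos'],T_tool(s)[:3,:3].round(3))
C=cloud('wrist');q=C.reshape(-1,3)
m=(np.hypot(q[:,0]-.4555,q[:,1]+.2215)<.035)&(q[:,2]>.04)&(q[:,2]<.056);a=q[m];print(len(a),a.min(0),a.max(0),a.mean(0))
c,r=cv2.minEnclosingCircle(a[:,:2].astype(np.float32));print(c,r)
print(to_tool([*c,.036]))
E
```

```text
[ 1.78554962 -4.26882449 -9.05804128]
time: 1.1
tool_pos: [0.4572, -0.2183, 0.1795]
tool_rot: [-0.769, 1.569, 2.236]
contact_force: [-0.9, 0.6, 0.7]
opening: 0.0918
1.15 [ 0.45610614 -0.21990595  0.17980014] [[-0.001 -0.137 -0.991]
 [ 0.001 -0.991  0.137]
 [-1.    -0.     0.001]]
1012 [ 0.44211421 -0.23400384  0.04013987] [ 0.46953632 -0.20676815  0.05149556] [ 0.45665435 -0.22048878  0.04903129]
(0.45570576190948486, -0.22040151059627533) 0.014073283411562443
[3.59500516e+00 1.52355178e-02 3.10596141e-03]
```

View pics/wrist.png

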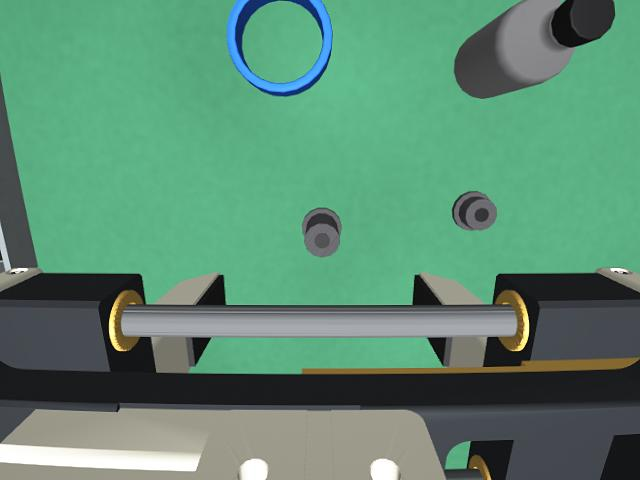

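The bush sits centred between the jaws at (321,240), and its fitted radius of 14.07 mm matches. The short bush is at (475,212), clear of the gripper. I'll grip the top 21 mm so the tips stay above the bucket walls when I place it.

```bash
python3 -m crank '[{"fingers":0.6,"tx":1.2,"ty":0.015,"tz":0,"roll":0},{"fingers":0.3,"tx":2.3,"ty":0.015,"tz":0,"roll":0},{"fingers":0,"tx":3.0,"ty":0.015,"tz":0,"roll":0},{"fingers":0,"tx":3.15,"ty":0.015,"tz":0,"roll":0},{"fingers":-1,"tx":3.15,"ty":0.015,"tz":0,"roll":0},{"fingers":-1,"tx":3.15,"ty":0.015,"tz":0,"roll":0},{"fingers":-1,"tx":3.15,"ty":0.015,"tz":0,"roll":0},{"fingers":-1,"tx":3.15,"ty":0.015,"tz":0,"roll":0}]' 30
python3 -m crank '[{"fingers":-1,"tx":-0.3,"ty":0,"tz":0,"roll":0},{"fingers":-1,"tx":-1.3,"ty":0,"tz":0,"roll":0},{"fingers":-1,"tx":-2.6,"ty":0,"tz":0,"roll":0},{"fingers":-1,"tx":-4.0,"ty":0,"tz":0,"roll":0},{"fingers":-1,"tx":-5.4,"ty":0,"tz":0,"roll":0},{"fingers":-1,"tx":-6.2,"ty":0,"tz":0,"roll":0},{"fingers":-1,"tx":-6.5,"ty":0,"tz":0,"roll":0},{"fingers":-1,"tx":-6.5,"ty":0,"tz":0,"roll":0}]'
python3 - <<'E'
from h import *
p=np.load('tray.npy');s=observe();print(s['time'],s['tool_pos'],s['contact_force'],T_tool(s)[:3,:3].round(3))
print(to_tool(t2w(p,[.030,-.049,.32])[0]))
E
```

```text
time: 2.15
tool_pos: [0.456, -0.2223, 0.0556]
tool_rot: [2.676, 1.569, -0.607]
contact_force: [-0.4, 1.2, 7.0]
opening: 0.0274
time: 3.15
tool_pos: [0.4552, -0.2219, 0.3143]
tool_rot: [0.149, 1.571, -3.134]
contact_force: [-0.1, 1.1, -3.0]
opening: 0.0269
3.15 [ 0.4552136  -0.22194226  0.31428483] [-0.08921453  1.12096938 -2.98732212] [[-0.    -0.141 -0.99 ]
 [-0.    -0.99   0.141]
 [-1.     0.     0.   ]]
[-0.1433749  -9.54860705 -1.9814077 ]
```

```bash
python3 -m crank '[{"fingers":-1,"tx":-0.15,"ty":-1.0,"tz":-0.2,"roll":0},{"fingers":-1,"tx":-0.15,"ty":-2.4,"tz":-0.5,"roll":0},{"fingers":-1,"tx":-0.15,"ty":-3.8,"tz":-0.8,"roll":0},{"fingers":-1,"tx":-0.15,"ty":-5.2,"tz":-1.1,"roll":0},{"fingers":-1,"tx":-0.15,"ty":-6.6,"tz":-1.4,"roll":0},{"fingers":-1,"tx":-0.15,"ty":-7.9,"tz":-1.65,"roll":0},{"fingers":-1,"tx":-0.15,"ty":-9.0,"tz":-1.9,"roll":0},{"fingers":-1,"tx":-0.15,"ty":-9.55,"tz":-1.98,"roll":0}]'
python3 - <<'E'
from h import *
grab('scene');grab('wrist');p=np.load('tray.npy');s=observe();print(s['time'],s['tool_pos'],s['contact_force'],s['opening'])
R=Ro.from_euler('z',p[2]).as_matrix()
for n in('scene','wrist'):
    L=(cloud(n).reshape(-1,3)-[p[0],p[1],0])@R
    m=(abs(L[:,0]-.03)<.03)&(abs(L[:,1]+.05)<.03)&(L[:,2]>.262)&(L[:,2]<.293);a=L[m]
    print(n,len(a),len(a) and np.percentile(a,[2,50,98],axis=0).round(4).tolist())
    m=(L[:,0]>-.07)&(L[:,0]<-.01)&(abs(L[:,1]+.05)<.03)&(L[:,2]>.226)&(L[:,2]<.236);a=L[m]
    print(' bib',len(a),len(a) and np.percentile(a,[2,50,98],axis=0).round(4).tolist())
print(to_tool(t2w(p,[.030,-.049,.32])[0]))
im=cv2.imread('pics/scene.png')[100:320,330:550];cv2.imwrite('pics/crop2.png',np.hstack([cv2.resize(im,(400,400)),cv2.resize(cv2.imread('pics/wrist.png'),(400,400))]))
E
```

```text
time: 4.15
tool_pos: [0.5875, 0.147, 0.3176]
tool_rot: [0.244, 1.566, -3.037]
contact_force: [-0.2, -0.4, -2.0]
opening: 0.0273
4.25 [0.58747245 0.14660691 0.31818799] [ 0.4396204  -0.22494004 -2.15971654] 0.027251589121155502
scene 248 [[0.0237, -0.0639, 0.2636], [0.0392, -0.0467, 0.2708], [0.0459, -0.0313, 0.2921]]
 bib 0 0
wrist 1528 [[0.0283, -0.0609, 0.2637], [0.0408, -0.0452, 0.2685], [0.0461, -0.0292, 0.2925]]
 bib 787 [[-0.0521, -0.0661, 0.2282], [-0.0413, -0.054, 0.2295], [-0.0331, -0.0411, 0.2309]]
[-0.04530112  0.03974187 -0.00880761]
```

View pics/crop2.png

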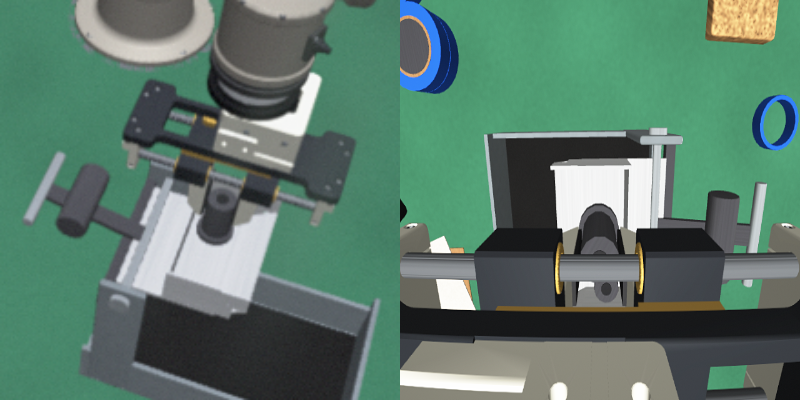

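The bush hangs upright over the free half, next to the old one, with about 13 mm between their flanges and its foot about 82 mm above the bucket floor. Lowering.

```bash
python3 -m crank '[{"fingers":-1,"tx":0.5,"ty":0.04,"tz":0,"roll":0},{"fingers":-1,"tx":1.1,"ty":0.04,"tz":0,"roll":0},{"fingers":-1,"tx":1.5,"ty":0.04,"tz":0,"roll":0},{"fingers":-1,"tx":1.7,"ty":0.04,"tz":0,"roll":0},{"fingers":-1,"tx":1.74,"ty":0.04,"tz":0,"roll":0},{"fingers":-1,"tx":1.74,"ty":0.04,"tz":0,"roll":0},{"fingers":-1,"tx":1.74,"ty":0.04,"tz":0,"roll":0},{"fingers":-1,"tx":1.74,"ty":0.04,"tz":0,"roll":0}]'
```

```text
time: 5.25
tool_pos: [0.5877, 0.1434, 0.2514]
tool_rot: [-3.055, 1.57, -0.055]
contact_force: [0.6, -0.1, -1.7]
opening: 0.0273
```

```bash
python3 -m crank '[{"fingers":0.3,"tx":0,"ty":0,"tz":0,"roll":0},{"fingers":0.3,"tx":0,"ty":0,"tz":0,"roll":0},{"fingers":0.3,"tx":-1.0,"ty":0,"tz":0,"roll":0},{"fingers":0.3,"tx":-2.5,"ty":0,"tz":0,"roll":0},{"fingers":0.3,"tx":-4.0,"ty":0,"tz":0,"roll":0},{"fingers":0.3,"tx":-5.0,"ty":0,"tz":0,"roll":0},{"fingers":0.3,"tx":-5.0,"ty":0,"tz":0,"roll":0},{"fingers":0.3,"tx":-5.0,"ty":0,"tz":0,"roll":0}]'
python3 -m crank '[{"fingers":0.3,"tx":0,"ty":0,"tz":0,"roll":0},{"fingers":0.3,"tx":0,"ty":0,"tz":0,"roll":0},{"fingers":0.3,"tx":0,"ty":0,"tz":0,"roll":0},{"fingers":0.3,"tx":0,"ty":0,"tz":0,"roll":0},{"fingers":0.3,"tx":0,"ty":0,"tz":0,"roll":0},{"fingers":0.3,"tx":0,"ty":0,"tz":0,"roll":0},{"fingers":0.3,"tx":0,"ty":0,"tz":0,"roll":0},{"fingers":0.3,"tx":0,"ty":0,"tz":0,"roll":0}]'
python3 - <<'E'
from h import *
grab('scene');p=np.load('tray.npy');s=observe();print(s['time'],s['tool_pos'],s['contact_force'],T_tool(s)[:3,:3].round(3))
R=Ro.from_euler('z',p[2]).as_matrix()
L=(cloud('scene').reshape(-1,3)-[p[0],p[1],0])@R
m=(abs(L[:,0])<.055)&(abs(L[:,1]+.08)<.03)&(L[:,2]>.275)&(L[:,2]<.315);a=L[m];print(len(a),len(a) and np.percentile(a,[2,50,98],axis=0).round(4).tolist())
im=cv2.imread('pics/scene.png')[100:350,330:560];cv2.imwrite('pics/crop3.png',cv2.resize(im,None,fx=2.4,fy=2.4))
E
```

```text
time: 6.25
tool_pos: [0.5874, 0.1433, 0.4498]
tool_rot: [0.313, 1.569, -2.971]
contact_force: [0.3, -0.6, -0.2]
opening: 0.0596
time: 7.25
tool_pos: [0.5875, 0.1434, 0.4509]
tool_rot: [2.298, 1.571, -0.985]
contact_force: [-0.7, -0.2, 0.3]
opening: 0.0599
7.3 [0.58754163 0.14332155 0.45086777] [ 0.36661557  0.19805116 -0.3250001 ] [[-0.    -0.141 -0.99 ]
 [-0.    -0.99   0.141]
 [-1.     0.     0.   ]]
336 [[-0.0491, -0.0913, 0.2774], [0.0026, -0.0814, 0.2995], [0.0474, -0.0758, 0.303]]
```

View pics/crop3.png

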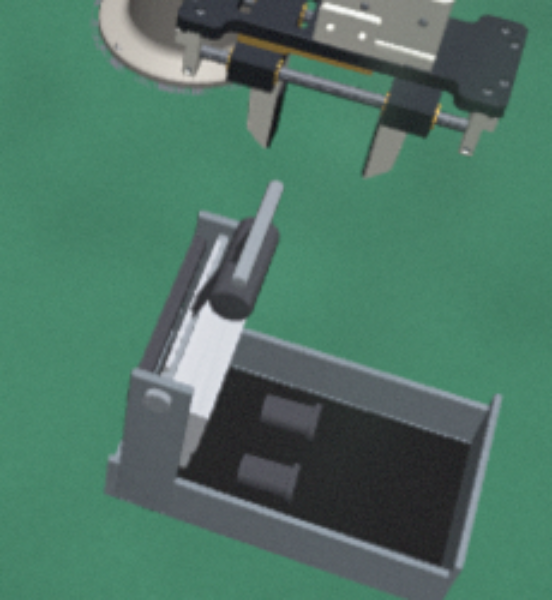

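The bucket has tipped and both bushes lie in the tray, at about crop (290,415) and (268,478). The bar measures y −0.08, z about 0.295, which matches the given figures. I'll close the fingers, come down in front of the bar, off-centre to miss its arm, and push towards −y.

```bash
python3 -m crank '[{"fingers":-1,"tx":0,"ty":-0.3,"tz":0,"roll":0},{"fingers":-1,"tx":0,"ty":-0.7,"tz":0,"roll":0},{"fingers":-1,"tx":0.6,"ty":-0.7,"tz":0,"roll":0},{"fingers":-1,"tx":1.5,"ty":-0.7,"tz":0,"roll":0},{"fingers":-1,"tx":2.4,"ty":-0.7,"tz":0,"roll":0},{"fingers":-1,"tx":3.2,"ty":-0.7,"tz":0,"roll":0},{"fingers":-1,"tx":3.5,"ty":-0.7,"tz":0,"roll":0},{"fingers":-1,"tx":3.5,"ty":-0.7,"tz":0,"roll":0}]'
python3 -m crank '[{"fingers":-1,"tx":0,"ty":0.2,"tz":0,"roll":0},{"fingers":-1,"tx":0,"ty":0.5,"tz":0,"roll":0},{"fingers":-1,"tx":0,"ty":0.8,"tz":0,"roll":0},{"fingers":-1,"tx":0,"ty":1.1,"tz":0,"roll":0},{"fingers":-1,"tx":0,"ty":1.4,"tz":0,"roll":0},{"fingers":-1,"tx":0,"ty":1.7,"tz":0,"roll":0},{"fingers":-1,"tx":0,"ty":2.0,"tz":0,"roll":0},{"fingers":-1,"tx":0,"ty":2.0,"tz":0,"roll":0}]'
python3 - <<'E'
from h import *
grab('scene');p=np.load('tray.npy');s=observe();R=Ro.from_euler('z',p[2]).as_matrix()
print(s['time'],(s['tool_pos']-[p[0],p[1],0])@R,s['contact_force'],s['opening'])
im=cv2.imread('pics/scene.png')[100:350,330:560];cv2.imwrite('pics/crop4.png',cv2.resize(im,None,fx=2.4,fy=2.4))
E
```

```text
time: 8.3
tool_pos: [0.5915, 0.1717, 0.3107]
tool_rot: [0.282, 1.57, -3.001]
contact_force: [1.4, -0.1, 0.5]
opening: 0.0002
time: 9.3
tool_pos: [0.5801, 0.0906, 0.3115]
tool_rot: [3.048, 1.57, -0.237]
contact_force: [0.4, 1.4, -0.1]
opening: 0.0005
9.35 [ 0.03007962 -0.10330107  0.31088879] [-1.01595381  0.61087618 -0.29985312] 0.0008276685507454982
```

View pics/crop4.png

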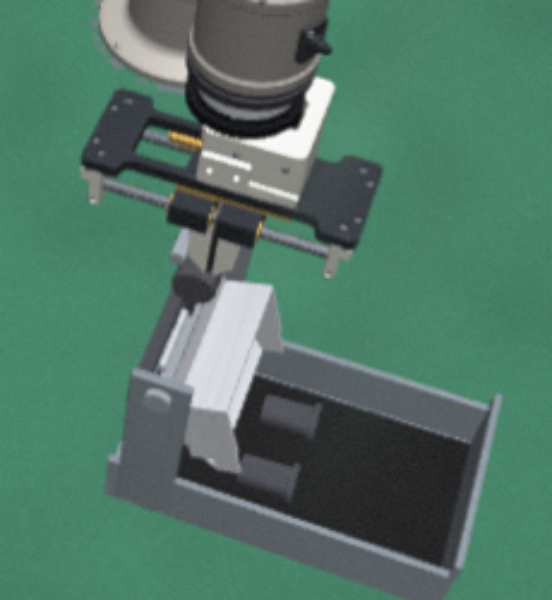

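The bucket is turning back with the bar against the fingers. The bushes haven't moved. Continuing the push, slightly lower.

```bash
python3 -m crank '[{"fingers":-1,"tx":0,"ty":0.25,"tz":0,"roll":0},{"fingers":-1,"tx":0.03,"ty":0.5,"tz":0,"roll":0},{"fingers":-1,"tx":0.06,"ty":0.75,"tz":0,"roll":0},{"fingers":-1,"tx":0.1,"ty":1.0,"tz":0,"roll":0},{"fingers":-1,"tx":0.15,"ty":1.2,"tz":0,"roll":0},{"fingers":-1,"tx":0.15,"ty":1.4,"tz":0,"roll":0},{"fingers":-1,"tx":0.15,"ty":1.5,"tz":0,"roll":0},{"fingers":-1,"tx":0.15,"ty":1.5,"tz":0,"roll":0}]'
python3 -m crank '[{"fingers":-1,"tx":0,"ty":0,"tz":0,"roll":0},{"fingers":-1,"tx":-0.6,"ty":0,"tz":0,"roll":0},{"fingers":-1,"tx":-1.6,"ty":0,"tz":0,"roll":0},{"fingers":-1,"tx":-2.6,"ty":0,"tz":0,"roll":0},{"fingers":-1,"tx":-3.6,"ty":0,"tz":0,"roll":0},{"fingers":-1,"tx":-4,"ty":0,"tz":0,"roll":0},{"fingers":-1,"tx":-4,"ty":0,"tz":0,"roll":0},{"fingers":-1,"tx":-4,"ty":0,"tz":0,"roll":0}]'
python3 - <<'E'
from h import *
grab('scene');p=np.load('tray.npy');s=observe();R=Ro.from_euler('z',p[2]).as_matrix()
C=cloud('scene')
print(s['time'],(s['tool_pos']-[p[0],p[1],0])@R,s['contact_force'])
L=(C.reshape(-1,3)-[p[0],p[1],0])@R
for n,m in [('bar',(L[:,1]<-.215)&(L[:,1]>-.26)&(abs(L[:,0])<.06)&(L[:,2]>.15)&(L[:,2]<.25)),('floor',(abs(L[:,2]-.18)<.02)&(abs(L[:,1]+.05)<.015)&(abs(L[:,0])<.06)),('bushes',(L[:,2]>.02)&(L[:,2]<.07)&(abs(L[:,0])<.07)&(L[:,1]<.12)&(L[:,1]>-.04))]:
    a=L[m];print(n,len(a),len(a) and np.percentile(a,[2,50,98],axis=0).round(4).tolist())
im=cv2.imread('pics/scene.png')[60:380,170:560];cv2.imwrite('pics/crop5.png',cv2.resize(im,None,fx=1.85,fy=1.85))
E
```

```text
time: 10.35
tool_pos: [0.5717, 0.0322, 0.305]
tool_rot: [3.017, 1.571, -0.267]
contact_force: [-0.4, 0.1, 0.4]
opening: 0.0004
time: 11.35
tool_pos: [0.5716, 0.0326, 0.4637]
tool_rot: [0.108, 1.569, 3.108]
contact_force: [-0.1, -0.2, 0.2]
opening: 0.0004
11.4 [ 0.02993361 -0.16250469  0.46356816] [ 0.41109629  0.19945882 -0.41959658]
bar 349 [[-0.0481, -0.2416, 0.2004], [0.0024, -0.2334, 0.2098], [0.0491, -0.2158, 0.2137]]
floor 594 [[-0.0585, -0.0644, 0.1769], [-0.0125, -0.0501, 0.18], [0.0302, -0.0358, 0.1834]]
bushes 439 [[-0.0365, -0.039, 0.0218], [0.0271, -0.0151, 0.0339], [0.0442, 0.0036, 0.0439]]
```

View pics/crop5.png

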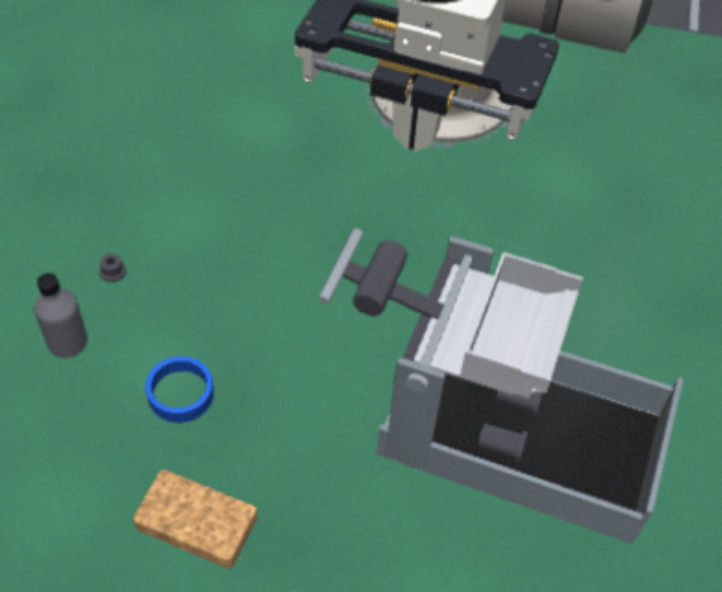

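The bucket is home and empty: the bar reads the same as at the start and the floor is level at 0.180. Both bushes are in the tray, the bystanders are where they were, and the robot touches nothing. I'll wait one call so everything is still, then hand in.

```bash
python3 -m crank '[{"fingers":-1,"tx":0,"ty":0,"tz":0,"roll":0},{"fingers":-1,"tx":0,"ty":0,"tz":0,"roll":0},{"fingers":-1,"tx":0,"ty":0,"tz":0,"roll":0},{"fingers":-1,"tx":0,"ty":0,"tz":0,"roll":0},{"fingers":-1,"tx":0,"ty":0,"tz":0,"roll":0},{"fingers":-1,"tx":0,"ty":0,"tz":0,"roll":0},{"fingers":-1,"tx":0,"ty":0,"tz":0,"roll":0},{"fingers":-1,"tx":0,"ty":0,"tz":0,"roll":0}]'; python3 -c "
from cell import hand_in; print(hand_in())"
```

```text
time: 12.4
tool_pos: [0.5717, 0.0325, 0.4649]
tool_rot: [2.05, 1.571, -1.233]
contact_force: [0.6, -0.1, 0.1]
opening: 0.0005
the job is handed in; nothing more can be done
None
```

I lowered the tall bush to about 15 mm above the free half of the bucket floor and released it. The bucket tipped, and both bushes dropped into the catch tray. I then pushed the reset bar back with the closed fingers until the counterweight dropped the bucket home. The job was handed in at about 12.4 s.

**Last checks:**
- **Bucket:** it is upright and empty. The bar is back at its starting place (y −0.233 m from the tray's middle, top at about 0.21 m) and the bucket floor is level at 0.180 m.
- **Bushes:** both lie inside the tray walls. The lower part of one was hidden by the bucket in the last picture.
- **Bystanders:** they look unmoved by eye. I did not measure them again.
- **Robot:** it is clear of everything, with wrist forces under 1 N.

No check failed. The only oddity was a 7 N force reading while gripping the bush on the bench, far below the limits; it was gone after the lift.

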